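# Release the swing-bolt clamp on a part nest

## Task

Release the swing-bolt clamp that holds the lid of the part nest shut: unscrew the orange wing nut anticlockwise, without running it to the end of its thread, until its washer comes clear of the raised lips on the lug, then swing the eyebolt out of the slot and press it gently down past the sprung ball until it snaps fully home in the blue keeper. Feel your way: do not force the bolt against the lips or lean on it in the keeper with more than about 12 N; leave the plates, screwdriver and tray where they are.

Things in the scene. Friction and masses are not known exactly. Their poses are not given: they have to be found in the camera images.
- fixture: Clamp fixture, fixed: black base 215 x 120 x 12 mm, aluminium part nest under a black framed lid (its top 95 mm up, from x = +25 to +145 mm, 100 mm wide, nothing above it). Origin at the underside of the black base under the eyebolt's pivot, 0 to 20 mm above the table (on a riser, differs each time); z up, +x points to the lid, -x is the way the bolt swings out. Fixture points share these axes.
- pivot (a point): Centre of the eyebolt's hinge pin, 45 mm above the fixture's origin. The pin lies along y.
- slot (a point): Top of the steel lug at the slot's centre, where the bolt stands, 95 mm above the fixture's origin. The lug is 38 mm wide, its 12 mm slot is open to -x. At the mouth, x = -12.5 to -16.5 mm, two lips beside the slot stand 2.5 to 5 mm above the lug, different each time and not measured.
- eyebolt (a joint): Swing of the steel eyebolt, rad: 0 upright in the slot, positive to -x, 1.57 level. Shank 8 mm, tip 83 mm from the pivot. A stiff pivot (0.11 N m) keeps it where it is left. Fully home in the keeper is at 1.38 to 1.78, as the keeper's height is reset for every job and not measured. About 0.3 rad before home its ball resists (5 to 9 N down at press_point), then it snaps.
- lips (a joint): How far the two lips are bent outward by the washer, m, 0 when unloaded; 25 N per mm. They are spoilt at 1 mm.
- pad (a joint): How far the rubber pad in the bottom of the blue keeper is pressed down by the shank, m; 0.07 mm unloaded, 0.2 mm or more with the bolt home, spoilt at 1.8 mm (30 N per mm; about 18 N at press_point). Keeper: 12 mm long post 22 mm to -x of the pivot, 34 mm wide, 14 mm wide trough, pad 41 (37 to 45) mm and cheeks 50 (46 to 54) mm above the fixture's origin.
- press_point (a point): Centre of the bolt's shank 40 mm from the pivot, moves with the bolt; z along the bolt to its tip. With the bolt level it is 45 mm above the fixture's origin, the shank's top 49 mm; the bare shank reaches from 28 mm (the keeper) to 50 mm plus the nut's rise (washer) from the pivot.
- wingnut (a joint): How far the wing nut is unscrewed, rad, positive anticlockwise seen from its top; 0 to 0.5 at the start. It rises 12 mm a turn (1.91 mm per rad); friction 0.06 N m; thread ends at 5.5 rad.
- wing (a point): Point on the nut's axis, moves and turns with it; z along the bolt to its tip, y along the wings, x across them. Orange wings: flat, 12 mm thick (x), from 13 mm below to 13 mm above this point; lower 10 mm solid, 34 mm across (y); above, two ears, 48 mm over both, 14 mm gap between. A 16 mm hub joins them to the washer.
- washer_face (a point): Centre of the underside of the nut's brass washer (25 mm across, 4 mm thick), 24 mm below point wing; it rises with the nut but does not turn. It must be 1 to 2 mm higher than the lips to pass over them (nut at 1.5 to 3.7 rad); else the bolt stops firmly within 0.2 rad when pushed out: bring it back upright and unscrew more.
- plate_a: Loose aluminium plate 60 x 60 x 8 mm, origin under its centre; leave alone.
- plate_b: Like plate_a; leave alone.
- driver: Screwdriver lying on the table, about 200 mm long along its x; leave alone.
- tray: Open blue tray 120 x 90 x 35 mm, origin under its centre; leave alone.

How it is judged:
By the outcome, as a careful person would: the job done as asked, in the order asked, and still so for the second after the job is handed in, with the robot touching nothing.
It also fails if it takes over 72 s, if anything falls off the work surface, if the arm or the gripper's body presses on something with over 40 N, if the wrist force passes 120 N, or if a joint passes its speed limit or range.

## Robot

A 6-joint arm with a two-finger parallel gripper is mounted at the origin on the work surface. World frame = base frame: x ahead of the robot, y to its left, z up, the work surface at z = 0. Lengths are in m, angles in rad, forces in N, time in s.
With the tool pointing down it reaches from about 0.225 to 0.725 m from the base axis. Payload 3.1 kg.
Tool frame: the origin (TCP) lies midway between the tips of the shut fingers; the grasp point (between the pads) lies 19 mm behind it; z points along the fingers, y is the line along which they close (so a half turn about z gives the same grasp; the last joint's range is limited). The gripper opens to 85 mm and grips with 20 to 120 N. Pads are 22 mm wide; open, the fingers measure 114 mm over their backs; the gripper's body (76 mm by 85 mm) begins 54 mm behind the grasp point. The pads swing forward as they close: fully open they stand 13 mm farther back than shut.
Start: joints at [1.197, 0.048, 0.099, 1.622, 0, 1.443], TCP at [0.128, 0.509, 0.231] pointing down, gripper open.
Joint ranges: [-2.91, 2.91], [-0.99, 1.94], [-1.21, 1.42], [-2.12, 2.29], [-1.49, 1.47], [-3.14, 3.14]. Speed limits (rad/s): [2.79, 2.79, 3.14, 3.14, 3.14, 3.14].

## Interface

Orientations are given as [roll, pitch, yaw] about the fixed x, y, z axes, in that order (R = Rz(yaw) Ry(pitch) Rx(roll)).
In Python, from bench import bot gives the robot as it stands.
- The arm moves only by the shell command python3 -m jog 'ROWS' [FORCE]. ROWS is a JSON object whose one key "deltas" holds a list of rows, each a list of 3 entries, a list of its own where there are three numbers: the shift along the world's x, y, z in units of 25 mm (1.0 is 25 mm), then the turn, a rotation vector about the world's x, y, z in degrees, then the opening, from -1 (shut) to 1 (fully open). In form: {"deltas": [[[dx, dy, dz], [rx, ry, rz], claw], ...]}. A call has 1 to 12 rows; each row shifts and turns the commanded pose from where the row before left it; what a row does not reach is not made up. A row lasts 1/10 s, in which the tool goes at most 50 mm and 8.59 degrees, less where a joint would pass 70% of its speed; a pose out of reach is approached as far as the arm can. A call is refused whole if a number of a shift passes 1 or a number of a turn 8.59, either way. A call with a gripper value outside its range is refused whole. The fingers move at their own pace and stop on an object; FORCE is the grip in N (left out, the last holds). Time passes only in rows, so rows that do not move let the fingers close. It gives the time, the measured TCP pose, the force, the opening and the grip force at its end, in the units of the state.
- bot.read_state(): the state, without advancing time (a new reading comes with each control period).
- bot.snapshot(name): name is "scene" or "top" or "wrist"; returns (picture, depth): 384x512x3 uint8, red, green, blue; 384x512 float32, m along the optical axis (not along the pixel's ray), 0 where there is no reading.
- bot.calibration(name): a dict with "intrinsics" (3x3 intrinsics, pixels), "k1" (the pictures are not rectified: a ray, as slopes to the right and down, at radius r is drawn at 1 + k1 r^2 times it, then the intrinsics apply), "origin" and "attitude" of the camera in the world. Camera axes: x right, y down, z forward; pixel columns grow to the right and rows downward; lengths in m; the calibration is good to about 2 mm. A picture is of the moment at which its call begins: read the wrist's pose just before it. calibration takes no time and is no camera call; for the wrist camera it gives the pose at the moment of the call.
- bot.finish_job(): hands the job in; it is judged then, once.
The state is a dict: "clock": time; "joint_positions": joint angles; "dq": joint speeds; "joint_efforts": joint torques, N m; "tool_pos": TCP position; "tool_rot": TCP orientation; "contact_force": force on the tool from outside, world axes, zero at the start; "torque": the same for the moment, N m; "grip_width": finger opening in m; "gripper_force": force on a finger pad.
Only numpy, scipy, OpenCV 4.12 (cv2) and the standard library are available. Lean on these libraries where they do the work, as an engineer would, in place of code of your own. Each camera call takes 0.05 s, during which the arm holds its last target. There are 200 camera calls.

## Working session

There is one attempt and no reset: what is moved stays moved. The work goes in short steps, Python scripts to look and compute and a shell command to move; the robot and the scene stay as the last step left them, time stands still between calls to the robot, and variables do not carry over. Pictures are saved under pics/ and viewed, at most 10 in all, crops included, and the job is handed in when it is done.

```bash
ls; mkdir -p pics; cat > h.py <<'E'
import numpy as np, cv2
from bench import bot
def ray(c,u,v):
    K=np.array(c["intrinsics"]);k=c["k1"]
    d=np.array([(u-K[0,2])/K[0,0],(v-K[1,2])/K[1,1]])
    s=d.copy()
    for _ in range(20): s=d/(1+k*(s@s))
    return np.array([s[0],s[1],1.])
def pt(c,dep,u,v,w=1):
    u0,v0=int(round(u)),int(round(v))
    p=dep[v0-w:v0+w+1,u0-w:u0+w+1];z=np.median(p[p>0])
    return np.array(c["origin"])+R(c)@(ray(c,u,v)*z)
def R(c):
    a=np.array(c["attitude"],float)
    if a.shape==(3,3): return a
    from scipy.spatial.transform import Rotation as Ro
    return Ro.from_euler('xyz',a).as_matrix() if a.size==3 else Ro.from_quat(a).as_matrix()
def cloud(c,dep):
    K=np.array(c["intrinsics"]);h,w=dep.shape
    U,V=np.meshgrid(np.arange(w),np.arange(h))
    d=np.stack([(U-K[0,2])/K[0,0],(V-K[1,2])/K[1,1]],-1);s=d.copy()
    for _ in range(20): s=d/(1+c["k1"]*(s**2).sum(-1,keepdims=True))
    P=np.concatenate([s,np.ones((h,w,1))],-1)*dep[...,None]
    return P@R(c).T+np.array(c["origin"])
def snap(n,f):
    c=bot.calibration(n);im,d=bot.snapshot(n)
    cv2.imwrite(f"pics/{f}.png",im[...,::-1]);np.savez(f"{f}.npz",d=d,im=im,K=c["intrinsics"],k1=c["k1"],o=c["origin"],a=c["attitude"])
    return c,im,d
def load(f):
    z=np.load(f"{f}.npz");return dict(intrinsics=z["K"],k1=float(z["k1"]),origin=z["o"],attitude=z["a"]),z["im"],z["d"]
E
python3 - <<'E'
from h import *
import json
for n in("scene","top"):
    c,im,d=snap(n,n+"1"); print(c)
print(bot.read_state())
a=cv2.imread("pics/scene1.png");b=cv2.imread("pics/top1.png")
cv2.imwrite("pics/both.png",cv2.resize(np.vstack([a,b]),None,fx=.78,fy=.78))
E
```

```text
pics
{'intrinsics': array([[440.51474277,   0.        , 255.72193744],
       [  0.        , 440.51474277, 192.94453973],
       [  0.        ,   0.        ,   1.        ]]), 'k1': -0.010813999169772317, 'origin': array([ 1.10929839, -0.31930483,  0.71140727]), 'attitude': array([-2.33880397, -0.00642662,  0.85988866])}
{'intrinsics': array([[384.28858504,   0.        , 256.68833603],
       [  0.        , 384.28858504, 187.13345209],
       [  0.        ,   0.        ,   1.        ]]), 'k1': -0.0492141581664334, 'origin': array([0.50533965, 0.08144475, 1.05131825]), 'attitude': array([-2.98909094e+00,  2.34577109e-03, -1.58245799e+00])}
{'clock': 0.1, 'joint_positions': array([1.19721999e+00, 4.86585692e-02, 9.77570204e-02, 1.62197654e+00,
       1.14604427e-05, 1.44299983e+00]), 'dq': array([-0.0006222 , -0.00178688,  0.00367386, -0.00029469,  0.00087332,
        0.00023928]), 'joint_efforts': array([ 2.20265720e-03, -3.39851761e+01,  3.20935965e+01,  1.58429687e-02,
       -2.74161275e-04,  8.32027695e-06]), 'tool_pos': array([0.12754772, 0.50871472, 0.23024488]), 'tool_rot': array([-3.13952933e+00, -2.76684996e-04,  2.89581251e+00]), 'contact_force': array([ 0.02353281,  1.00202036, -0.4770456 ]), 'torque': array([-0.03257267,  0.05056137, -0.01057722]), 'gripper_force': 0.0, 'grip_width': 0.08540130502987336}
```

View pics/both.png

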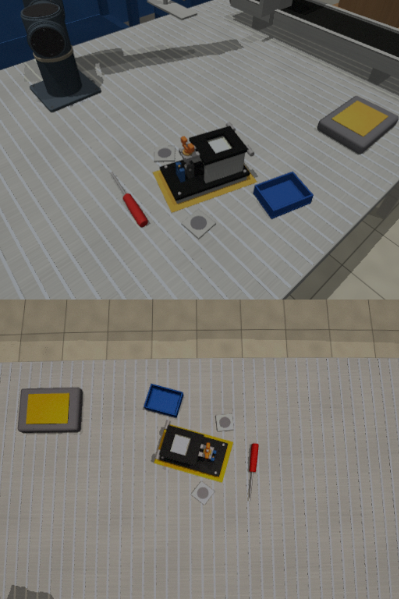

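```bash
python3 - <<'E'
from h import *
a=cv2.imread("pics/scene1.png")[150:270,195:325];b=cv2.imread("pics/top1.png")[150:240,190:310]
a=cv2.resize(a,(650,600),interpolation=cv2.INTER_CUBIC)
cv2.imwrite("pics/s1c.png",a);cv2.imwrite("pics/t1c.png",cv2.resize(b,(800,600),interpolation=cv2.INTER_CUBIC))
for n in("top1","scene1"):
    c,im,d=load(n);P=cloud(c,d)
    hsv=cv2.cvtColor(im,cv2.COLOR_RGB2HSV)
    m=(hsv[...,0]>5)&(hsv[...,0]<18)&(hsv[...,1]>130)&(hsv[...,2]>90)
    reg=np.zeros_like(m);
    if n=="top1": reg[150:240,190:310]=1
    else: reg[150:270,195:325]=1
    m&=reg&(P[...,2]>.06)&(P[...,2]<.25)
    print(n,m.sum(),P[m].mean(0),P[m].min(0),P[m].max(0))
    v,u=np.nonzero(m);print(u.min(),u.max(),v.min(),v.max())
    # lid top
    Z=P[...,2];L=reg.astype(bool)&(Z>.09)&(Z<.125);print("lid",L.sum(),np.percentile(Z[L],[10,50,90]))
    r=cv2.minAreaRect((P[L][:,:2]*1000).astype(np.float32));print(r)
E
```

```text
top1 78 [0.62936552 0.06158883 0.1423929 ] [0.60568781 0.05193312 0.11719908] [0.6513952  0.07165993 0.1536601 ]
261 269 184 203
lid 2230 [0.09520954 0.11289135 0.11558041]
((647.817626953125, 127.99484252929688), (170.9849853515625, 130.11512756347656), 72.88693237304688)
scene1 150 [0.63100959 0.0560488  0.14295396] [0.60709838 0.05075167 0.11823905] [0.65273361 0.06508853 0.15477363]
232 248 175 196
lid 2884 [0.09677774 0.11414131 0.11613539]
((649.0874633789062, 125.382080078125), (172.13589477539062, 131.25161743164062), 74.20880889892578)
```

View pics/t1c.png

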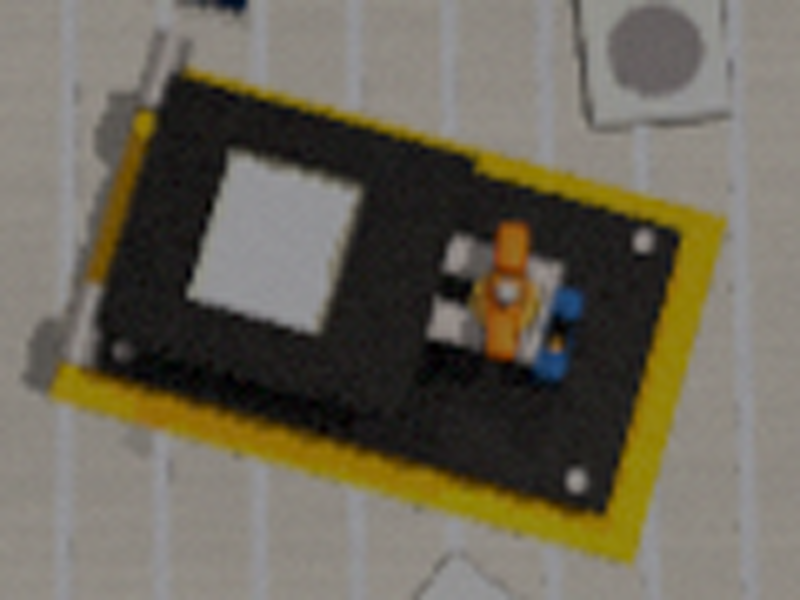

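View pics/s1c.png

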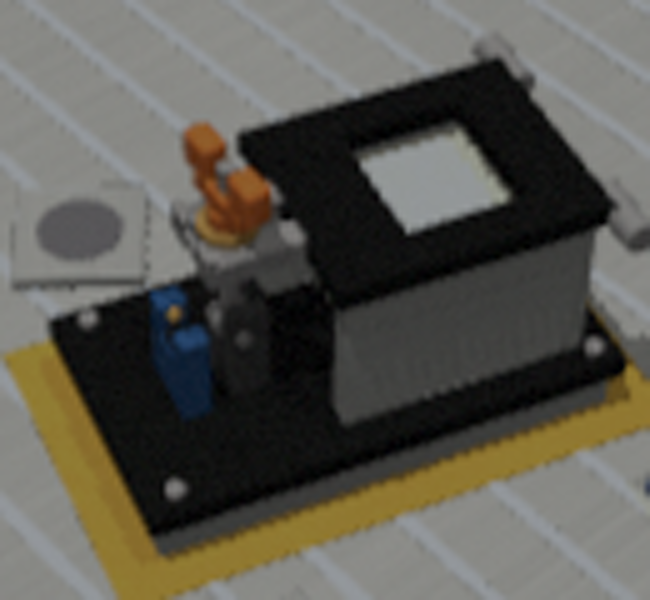

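The top view shows the bolt and nut centre at about (266,193) in full-picture pixels. The wings run nearly along world x, the fixture's +x (lid) points towards world +y, and the blue keeper is at about (273,201). I'll move above the nut for a closer look with the wrist camera.

```bash
python3 -m jog '{"deltas": [[[0.84,-0.75,0.1],[0,0,0.4],1],[[0.84,-0.75,0.1],[0,0,0.4],1],[[0.84,-0.75,0.1],[0,0,0.4],1],[[0.84,-0.75,0.1],[0,0,0.4],1],[[0.84,-0.75,0.1],[0,0,0.4],1],[[0.84,-0.75,0.1],[0,0,0.4],1],[[0.84,-0.75,0.1],[0,0,0.4],1],[[0.84,-0.75,0.1],[0,0,0.4],1],[[0.84,-0.75,0.1],[0,0,0.4],1],[[0.84,-0.75,0.1],[0,0,0.4],1],[[0.84,-0.75,0.1],[0,0,0.4],1],[[0.84,-0.75,0.1],[0,0,0.4],1]]}'
python3 -m jog '{"deltas": [[[0.84,-0.75,0.1],[0,0,0.4],1],[[0.84,-0.75,0.1],[0,0,0.4],1],[[0.84,-0.75,0.1],[0,0,0.4],1],[[0.84,-0.75,0.1],[0,0,0.4],1],[[0.84,-0.75,0.1],[0,0,0.4],1],[[0.84,-0.75,0.1],[0,0,0.4],1],[[0.84,-0.75,0.1],[0,0,0.4],1],[[0.84,-0.75,0.1],[0,0,0.4],1],[[0.84,-0.75,0.1],[0,0,0.4],1],[[0.84,-0.75,0.1],[0,0,0.4],1],[[0,0,0],[0,0,0],1],[[0,0,0],[0,0,0],1]]}'
python3 - <<'E'
from h import *
s=bot.read_state();print(s["tool_pos"],s["tool_rot"],s["joint_positions"],s["clock"],s["contact_force"])
c,im,d=snap("wrist","w1");print(c["origin"],c["attitude"])
cv2.imwrite("pics/w1v.png",cv2.resize(im[...,::-1],(800,600)))
E
```

```text
clock: 1.3
tool_pos: [0.3802, 0.2832, 0.2608]
tool_rot: [-3.141, -0.001, 2.98]
contact_force: [0.1, -0.6, -0.1]
grip_width: 0.0856
gripper_force: 0.0
clock: 2.5
tool_pos: [0.5896, 0.0964, 0.2852]
tool_rot: [3.141, -0.002, 3.048]
contact_force: [-0.3, -0.6, 0.1]
grip_width: 0.0857
gripper_force: 0.0
[0.58959679 0.09639481 0.28521303] [ 3.14145417e+00 -2.36203131e-03  3.04821880e+00] [4.95914397e-02 2.70454789e-01 4.57535595e-01 1.76019534e+00
 4.73614553e-04 1.42964904e-01] 2.5 [-0.32157462 -0.55362548  0.11826335]
[0.50609327 0.10440213 0.42670906] [2.81270176e+00 1.84617101e-03 1.47687676e+00]
```

View pics/w1v.png

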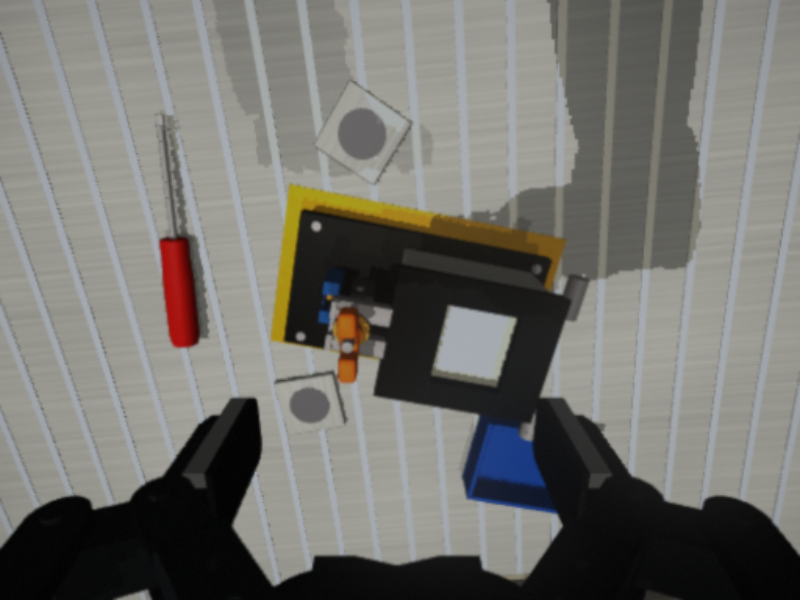

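The wrist view shows the nut, with the bolt tip at about (222,221) in full pixels, the ears at (223,209) and (222,236), the keeper at (212,190), and the lid to the right. Next I'll triangulate these.

```bash
cat >> h.py <<'E'
def hit(c,u,v,z):
    r=R(c)@ray(c,u,v);o=np.array(c["origin"]);return o+r*(z-o[2])/r[2]
def tri(cs,uvs):
    A=np.zeros((3,3));b=np.zeros(3)
    for c,(u,v) in zip(cs,uvs):
        r=R(c)@ray(c,u,v);r/=np.linalg.norm(r);M=np.eye(3)-np.outer(r,r);A+=M;b+=M@np.array(c["origin"])
    return np.linalg.solve(A,b)
E
python3 - <<'E'
from h import *
ct,it,dt=load("top1");cw,iw,dw=load("w1")
print("tip tri",tri([ct,cw],[(190+507/6.667-.5,150+292/6.667-.5),(347*.64,346*.64)]))
print("tip w depth",pt(cw,dw,222.1,221.4,0))
P=cloud(cw,dw);hsv=cv2.cvtColor(iw,cv2.COLOR_RGB2HSV)
m=(hsv[...,0]>5)&(hsv[...,0]<17)&(hsv[...,1]>140);m[:190]=0;m[250:]=0;m[:,:205]=0;m[:,245:]=0
Q=P[m];print(m.sum(),Q.min(0),Q.max(0))
T=Q[(Q[:,2]>.145)];print("ear tops",len(T),T.mean(0),np.percentile(T[:,2],[50,90]));r=cv2.minAreaRect((T[:,:2]*1000).astype(np.float32));print(r, cv2.fitLine((T[:,:2]).astype(np.float32),cv2.DIST_L2,0,.01,.01).ravel())
# lid
L=(P[...,2]>.105)&(P[...,2]<.125)&(hsv[...,2]<60);L[:,:230]=0;L[300:]=0
print("lid z",np.median(P[L][:,2]));print(cv2.minAreaRect((P[L][:,:2]*1000).astype(np.float32)))
for u,v in[(302,211),(285,342),(551,257)]: print("base",hit(cw,u*.64,v*.64,.032),pt(cw,dw,u*.64+2,v*.64+(2 if v<300 else -2),1))
for u,v in[(404,263),(375,397),(569,297),(532,425)]: print("lid",hit(cw,u*.64,v*.64,.115))
for u,v in[(680,235),(605,515)]: print("baseT",hit(ct,190+u/6.667,150+v/6.667,.032))
a=iw[165:265,180:300][...,::-1];cv2.imwrite("pics/w1c.png",cv2.resize(a,(720,600),interpolation=cv2.INTER_CUBIC))
E
```

```text
tip tri [0.62963947 0.0606191  0.14313906]
tip w depth [0.62853781 0.06058734 0.14517489]
530 [0.50609327 0.05055872 0.02997055] [0.66628682 0.10440213 0.42670906]
ear tops 349 [0.62668199 0.06105213 0.15111667] [0.14978092 0.15079533]
((577.2625732421875, 75.06260681152344), (17.031841278076172, 153.0146026611328), 73.94747161865234) [ 0.98338693 -0.18152185  0.626682    0.06105212]
lid z 0.11276029055190134
((650.197021484375, 133.58938598632812), (147.81948852539062, 129.05877685546875), 73.95646667480469)
base [0.55535404 0.02171227 0.032     ] [0.55840843 0.02335766 0.02959257]
base [ 0.66878007 -0.01162975  0.032     ] [ 0.66703241 -0.00904944  0.02957252]
base [0.61284772 0.22372025 0.032     ] [ 0.62493803  0.23651145 -0.00088479]
lid [0.58533815 0.10135422 0.115     ]
lid [0.68415041 0.07116724 0.115     ]
lid [0.61958418 0.21104911 0.115     ]
lid [0.71850345 0.18561001 0.115     ]
baseT [ 0.66600448 -0.01288469  0.032     ]
baseT [0.55401093 0.01968636 0.032     ]
```

View pics/w1c.png

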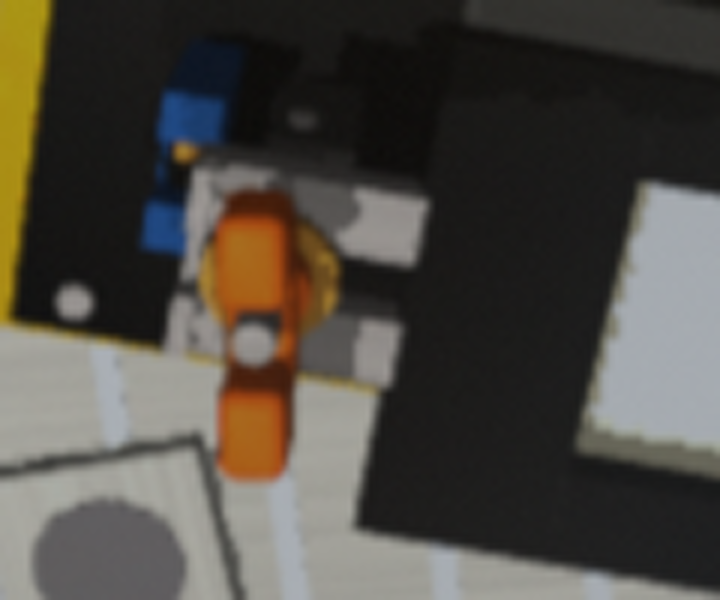

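```bash
python3 - <<'E'
from h import *
cw,iw,dw=load("w1")
a=hit(cw,180+251/6-.5,165+213/6-.5,.1505);b=hit(cw,180+252/6-.5,165+470/6-.5,.1505)
print(a,b,(a+b)/2,np.linalg.norm(a-b),np.degrees(np.arctan2(*(a-b)[1::-1])))
P=cloud(cw,dw);hsv=cv2.cvtColor(iw,cv2.COLOR_RGB2HSV)
m=(hsv[...,0]>5)&(hsv[...,0]<17)&(hsv[...,1]>140)&(P[...,2]>.147)&(P[...,2]<.156);m[:,:205]=0;m[:,245:]=0
Q=P[m];d=np.linalg.norm(Q[:,:2]-[.629,.061],axis=1);Q=Q[d<.03]
print(len(Q),Q.mean(0),cv2.minAreaRect((Q[:,:2]*1000).astype(np.float32)),cv2.fitLine(Q[:,:2].astype(np.float32),cv2.DIST_L2,0,.001,.001).ravel(),np.median(Q[:,2]))
s=bot.read_state();t=np.array([.6290,.0608]);print((t-s["tool_pos"][:2])/.025)
E
```

```text
[0.60401171 0.06351316 0.1505    ] [0.64944103 0.05785108 0.1505    ] [0.62672637 0.06068212 0.1505    ] 0.045780811778574834 172.895581377844
329 [0.6272116  0.06082603 0.1497087 ] ((628.5214233398438, 60.43486785888672), (11.022058486938477, 46.481590270996094), 82.51313781738281) [ 0.99268806 -0.1207078   0.6272116   0.06082603] 0.14984564255888494
[ 1.59128488 -1.44540394]
```

```bash
python3 -m jog '{"deltas": [[[0.78,-0.71,0],[0,0,-1],0],[[0.78,-0.71,0],[0,0,-1],0],[[0,0,-0.9],[0,0,0],0],[[0,0,-0.9],[0,0,0],0],[[0,0,-0.9],[0,0,0],0],[[0,0,-0.9],[0,0,0],0],[[0,0,-0.9],[0,0,0],0],[[0,0,-0.9],[0,0,0],0],[[0,0,-0.9],[0,0,0],0],[[0,0,0],[0,0,0],0],[[0,0,0],[0,0,0],0]]}' 20
python3 - <<'E'
from h import *
s=bot.read_state();print(s["tool_pos"],s["tool_rot"],s["contact_force"])
E
```

```text
clock: 3.65
tool_pos: [0.6278, 0.0621, 0.1289]
tool_rot: [-3.142, -0.001, 3.016]
contact_force: [0.2, 0.2, 1.0]
grip_width: 0.0423
gripper_force: 0.0
[0.62775757 0.0620919  0.12886003] [-3.14156807e+00 -1.28924088e-03  3.01565426e+00] [0.23873814 0.18544222 1.04200305]
```

```bash
python3 -m jog '{"deltas": [[[0.04,-0.05,-0.06],[0,0,0],0],[[0,0,0],[0,0,0],-1],[[0,0,0],[0,0,0],-1],[[0,0,0],[0,0,0],-1],[[0,0,0],[0,0,0],-1],[[0,0,0],[0,0,0],-1],[[0,0,0],[0,0,0],-1],[[0,0,0],[0,0,0],-1]]}' 30
python3 - <<'E'
from h import *
s=bot.read_state();print(s["tool_pos"],s["tool_rot"],s["contact_force"],s["torque"],s["joint_positions"][5])
E
```

```text
clock: 4.45
tool_pos: [0.6306, 0.06, 0.1286]
tool_rot: [3.141, 0.002, 3.015]
contact_force: [-1.0, -1.1, 5.5]
grip_width: 0.011
gripper_force: 33.7
[0.63055146 0.06002976 0.12863266] [3.14109322e+00 2.37864384e-03 3.01453513e+00] [-0.98299277 -1.09965929  5.52627286] [0.16263786 0.04705204 0.04130131] 0.11604525816063306
```

```bash
python3 -m jog '{"deltas": [[[0,0,0.06],[0,0,0],-1],[[0,0,0.012],[0,0,8.5],-1],[[0,0,0.012],[0,0,8.5],-1],[[0,0,0.012],[0,0,8.5],-1],[[0,0,0.012],[0,0,8.5],-1],[[0,0,0],[0,0,0],-1]]}' 30
python3 - <<'E'
from h import *
s=bot.read_state();print(s["tool_pos"],s["tool_rot"],s["contact_force"],s["torque"],s["joint_positions"][5])
E
```

```text
clock: 5.05
tool_pos: [0.6304, 0.0607, 0.13]
tool_rot: [3.141, 0.002, -2.675]
contact_force: [1.4, 2.5, 1.3]
grip_width: 0.0109
gripper_force: 33.3
[0.63035448 0.06066661 0.12995316] [ 3.14081247e+00  1.72860302e-03 -2.67511082e+00] [1.40554714 2.53248261 1.26307264] [ 0.52897716 -0.54691904  0.0689633 ] -0.47711971293664884
```

```bash
python3 -m jog '{"deltas": [[[0,0,0.012],[0,0,8.5],-1],[[0,0,0.012],[0,0,8.5],-1],[[0,0,0.012],[0,0,8.5],-1],[[0,0,0.012],[0,0,8.5],-1],[[0,0,0.012],[0,0,8.5],-1],[[0,0,0.012],[0,0,8.5],-1],[[0,0,0.012],[0,0,8.5],-1],[[0,0,0.012],[0,0,8.5],-1],[[0,0,0],[0,0,0],-1]]}' 30
python3 -m jog '{"deltas": [[[0,0,0.012],[0,0,8.5],-1],[[0,0,0.012],[0,0,8.5],-1],[[0,0,0.012],[0,0,8.5],-1],[[0,0,0.012],[0,0,8.5],-1],[[0,0,0.012],[0,0,8.5],-1],[[0,0,0.012],[0,0,8.5],-1],[[0,0,0.012],[0,0,8.5],-1],[[0,0,0.012],[0,0,8.5],-1],[[0,0,0],[0,0,0],-1]]}' 30
python3 - <<'E'
from h import *
s=bot.read_state();print(s["tool_pos"],s["tool_rot"],s["contact_force"],s["torque"],s["joint_positions"])
E
```

```text
clock: 5.95
tool_pos: [0.6294, 0.0612, 0.1322]
tool_rot: [3.141, 0.003, -1.491]
contact_force: [0.5, 3.8, 2.4]
grip_width: 0.0113
gripper_force: 33.3
clock: 6.85
tool_pos: [0.6285, 0.0604, 0.1344]
tool_rot: [3.142, 0.003, -0.306]
contact_force: [-2.3, 3.0, 2.9]
grip_width: 0.0113
gripper_force: 33.4
[0.62845138 0.06041685 0.13439059] [ 3.14155119e+00  3.06495751e-03 -3.06132578e-01] [-2.31423782  2.99014794  2.90864938] [0.72800675 0.53876847 0.03742304] [-1.07495710e-02  3.28875903e-01  2.28117663e-01  1.47298238e+00
  8.52557851e-04 -2.84621097e+00]
```

```bash
python3 - <<'E'
from h import *
e=np.array([np.cos(1.28),np.sin(1.28)]);f=np.array([-e[1],e[0]]);o=np.array([.6288,.0607])
for n in("w1","top1","scene1"):
    c,im,d=load(n);P=cloud(c,d).reshape(-1,3)
    x=(P[:,:2]-o)@e*1e3;y=(P[:,:2]-o)@f*1e3;z=P[:,2]*1e3
    def st(m): return m.sum(),np.round(np.percentile(z[m],[10,50,90]),1) if m.sum() else ''
    k=(abs(y)>8)&(abs(y)<18)&(z>105)&(z<122)
    for a in range(-19,24,2):
        m=k&(x>=a)&(x<a+2);print(n,a,st(m))
E
```

```text
w1 -19 (np.int64(2), array([116.5, 116.6, 116.8]))
w1 -17 (np.int64(37), array([115.7, 117. , 117.8]))
w1 -15 (np.int64(38), array([112.8, 116.6, 117.4]))
w1 -13 (np.int64(29), array([112.3, 113.1, 113.9]))
w1 -11 (np.int64(21), array([112. , 112.9, 114.1]))
w1 -9 (np.int64(18), array([112.4, 113. , 115. ]))
w1 -7 (np.int64(10), array([112.3, 112.8, 113.6]))
w1 -5 (np.int64(6), array([111.1, 113. , 113.5]))
w1 -3 (np.int64(6), array([109. , 112.5, 112.9]))
w1 -1 (np.int64(7), array([112.4, 113.7, 113.9]))
w1 1 (np.int64(12), array([112. , 112.9, 114.3]))
w1 3 (np.int64(18), array([111.3, 113.1, 116.7]))
w1 5 (np.int64(24), array([112.1, 113.2, 117. ]))
w1 7 (np.int64(30), array([112. , 113.2, 116.3]))
w1 9 (np.int64(31), array([112.3, 113. , 113.8]))
w1 11 (np.int64(34), array([112.1, 113. , 113.6]))
w1 13 (np.int64(32), array([112.2, 113. , 114.2]))
w1 15 (np.int64(31), array([112.1, 113.1, 113.6]))
w1 17 (np.int64(29), array([112.1, 113. , 114.2]))
w1 19 (np.int64(34), array([112.1, 113. , 113.7]))
w1 21 (np.int64(31), array([112.2, 113.1, 113.9]))
w1 23 (np.int64(30), array([112.2
[... 1549 characters left out ...]
]))
scene1 -1 (np.int64(7), array([107.9, 114.9, 118.9]))
scene1 1 (np.int64(8), array([109.9, 114.2, 118.2]))
scene1 3 (np.int64(7), array([111.6, 114.7, 118.5]))
scene1 5 (np.int64(6), array([112.3, 114.1, 115.9]))
scene1 7 (np.int64(6), array([114.4, 116.1, 117.7]))
scene1 9 (np.int64(4), array([111.2, 114.6, 115.3]))
scene1 11 (np.int64(5), array([112.4, 114.3, 115.6]))
scene1 13 (np.int64(5), array([113.3, 115.9, 116.6]))
scene1 15 (np.int64(6), array([106.5, 112.6, 115.7]))
scene1 17 (np.int64(6), array([110.7, 114.4, 115.5]))
scene1 19 (np.int64(9), array([108.3, 114.3, 116. ]))
scene1 21 (np.int64(6), array([113.4, 114.7, 116.6]))
scene1 23 (np.int64(7), array([113.5, 114.9, 115.6]))
```

```bash
python3 -m jog '{"deltas": [[[0,0,0.008],[0,0,6],-1],[[0,0,0.008],[0,0,6],-1],[[0,0,0],[0,0,0],-1],[[0,0,0],[0,0,0],-0.4],[[0,0,0],[0,0,0],-0.4],[[0,0,0],[0,0,0],-0.4],[[0,0,0],[0,0,-6],-0.4],[[0,0,0],[0,0,-5],-0.4],[[0,0,0],[0,0,0],-0.4]]}' 30
python3 - <<'E'
from h import *
s=bot.read_state();print(s["tool_pos"],s["tool_rot"],s["contact_force"],s["torque"],s["grip_width"])
c,im,d=snap("wrist","w2");P=cloud(c,d);hsv=cv2.cvtColor(im,cv2.COLOR_RGB2HSV)
cv2.imwrite("pics/w2v.png",cv2.resize(im[...,::-1],(800,600)))
E
```

```text
clock: 7.75
tool_pos: [0.6299, 0.0595, 0.1349]
tool_rot: [3.141, -0.0, -0.286]
contact_force: [-0.3, -0.1, -0.6]
grip_width: 0.0252
gripper_force: 0.0
[0.6299098  0.05954643 0.13492996] [ 3.14096227e+00 -2.03725484e-04 -2.85687146e-01] [-0.28347297 -0.09323105 -0.62484435] [ 0.03224983  0.03757769 -0.01808687] 0.02523349704774778
```

View pics/w2v.png

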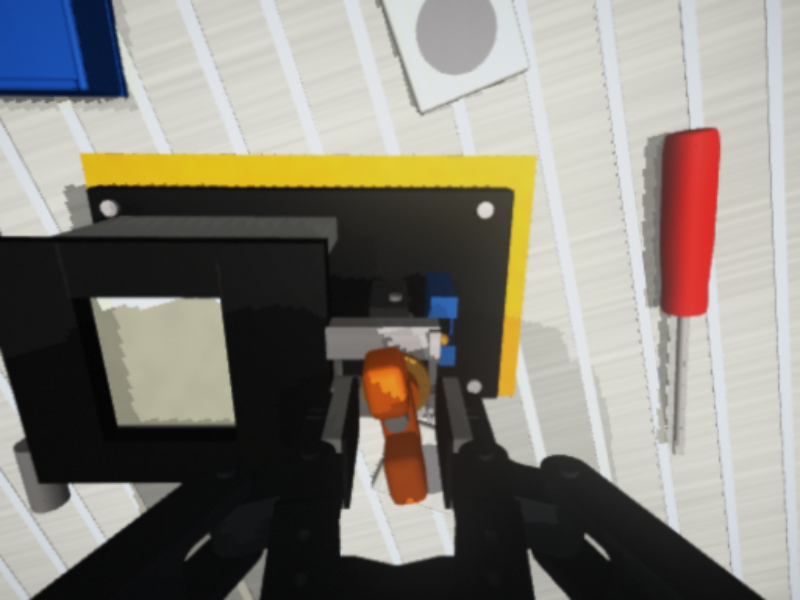

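The nut is upright and the fingers straddle it. The wings are about 10° off the slot's cross direction, and the left finger is on the +x side. I'll push towards the fixture's -x gently and watch the force.

```bash
python3 -m jog '{"deltas": [[[-0.028,-0.096,0],[0,0,0],-0.4],[[-0.028,-0.096,0],[0,0,0],-0.4],[[0,0,0],[0,0,0],-0.4]]}'
python3 -m jog '{"deltas": [[[-0.012,-0.038,0],[0,0,0],-0.4],[[-0.012,-0.038,0],[0,0,0],-0.4],[[0,0,0],[0,0,0],-0.4]]}'
python3 -m jog '{"deltas": [[[-0.012,-0.038,0],[0,0,0],-0.4],[[-0.012,-0.038,0],[0,0,0],-0.4],[[0,0,0],[0,0,0],-0.4]]}'
```

```text
clock: 8.1
tool_pos: [0.6284, 0.0549, 0.1352]
tool_rot: [-3.141, -0.0, -0.284]
contact_force: [-0.2, -0.8, -1.4]
grip_width: 0.0254
gripper_force: 0.1
clock: 8.4
tool_pos: [0.6278, 0.0534, 0.1353]
tool_rot: [-3.141, -0.0, -0.284]
contact_force: [1.3, 1.0, 0.7]
grip_width: 0.0253
gripper_force: 0.6
clock: 8.7
tool_pos: [0.6272, 0.0513, 0.1354]
tool_rot: [-3.142, -0.0, -0.284]
contact_force: [0.1, 1.2, 0.8]
grip_width: 0.0255
gripper_force: 0.6
```

```bash
python3 -m jog '{"deltas": [[[-0.012,-0.038,0],[0,0,0],-0.4],[[-0.012,-0.038,0],[0,0,0],-0.4],[[0,0,0],[0,0,0],-0.4]]}'
python3 -m jog '{"deltas": [[[-0.012,-0.038,0],[0,0,0],-0.4],[[-0.012,-0.038,0],[0,0,0],-0.4],[[0,0,0],[0,0,0],-0.4]]}'
```

```text
clock: 9.0
tool_pos: [0.6266, 0.0493, 0.1354]
tool_rot: [3.142, -0.0, -0.284]
contact_force: [0.8, 1.8, 0.6]
grip_width: 0.0259
gripper_force: 0.6
clock: 9.3
tool_pos: [0.626, 0.0474, 0.1353]
tool_rot: [3.141, -0.0, -0.284]
contact_force: [1.4, 0.7, 0.6]
grip_width: 0.0257
gripper_force: 0.6
```

```bash
python3 -m jog '{"deltas": [[[-0.012,-0.038,0],[0,0,0],-0.4],[[-0.012,-0.038,0],[0,0,0],-0.4],[[0,0,0],[0,0,0],-0.4]]}'
python3 -m jog '{"deltas": [[[-0.012,-0.038,0],[0,0,0],-0.4],[[-0.012,-0.038,0],[0,0,0],-0.4],[[0,0,0],[0,0,0],-0.4]]}'
```

```text
clock: 9.6
tool_pos: [0.6253, 0.0455, 0.1352]
tool_rot: [3.141, -0.0, -0.284]
contact_force: [0.8, 1.6, 0.9]
grip_width: 0.0253
gripper_force: 0.5
clock: 9.9
tool_pos: [0.6247, 0.0436, 0.1351]
tool_rot: [3.141, 0.0, -0.284]
contact_force: [1.0, 1.1, 0.1]
grip_width: 0.0257
gripper_force: 0.5
```

```bash
python3 -m jog '{"deltas": [[[-0.012,-0.038,0],[0,0,0],-0.4],[[-0.012,-0.038,0],[0,0,0],-0.4],[[-0.012,-0.038,0],[0,0,0],-0.4],[[0,0,0],[0,0,0],-0.4]]}'
python3 -m jog '{"deltas": [[[-0.012,-0.038,0],[0,0,0],-0.4],[[-0.012,-0.038,0],[0,0,0],-0.4],[[-0.012,-0.038,0],[0,0,0],-0.4],[[0,0,0],[0,0,0],-0.4]]}'
```

```text
clock: 10.3
tool_pos: [0.6237, 0.0407, 0.135]
tool_rot: [3.141, 0.0, -0.284]
contact_force: [-0.4, 0.2, -0.4]
grip_width: 0.0257
gripper_force: 0.4
clock: 10.7
tool_pos: [0.6227, 0.0379, 0.1351]
tool_rot: [3.141, 0.001, -0.284]
contact_force: [0.4, 1.2, -1.2]
grip_width: 0.0255
gripper_force: 0.4
```

```bash
python3 -m jog '{"deltas": [[[-0.012,-0.038,0],[0,0,0],-0.4],[[-0.012,-0.038,0],[0,0,0],-0.4],[[-0.012,-0.038,0],[0,0,0],-0.4],[[0,0,0],[0,0,0],-0.4]]}'
python3 -m jog '{"deltas": [[[-0.012,-0.038,0],[0,0,0],-0.4],[[-0.012,-0.038,0],[0,0,0],-0.4],[[-0.012,-0.038,0],[0,0,0],-0.4],[[0,0,0],[0,0,0],-0.4]]}'
```

```text
clock: 11.1
tool_pos: [0.6219, 0.0351, 0.1351]
tool_rot: [3.141, 0.0, -0.284]
contact_force: [0.4, 0.9, 0.3]
grip_width: 0.0259
gripper_force: 0.5
clock: 11.5
tool_pos: [0.6211, 0.0321, 0.1352]
tool_rot: [3.141, -0.0, -0.284]
contact_force: [-0.3, 1.5, -0.4]
grip_width: 0.0255
gripper_force: 0.5
```

The bolt went past the lips with no resistance. I'll lift, shut the fingers, turn the tool 90°, and come back down on the nut's +x side.

```bash
python3 -m jog '{"deltas": [[[0.02,0.06,0.1],[0,0,0],-0.4],[[0,0,0.9],[0,0,0],-0.4],[[0,0,0.9],[0,0,0],-0.4],[[0.029,0.1,0],[0,0,-8.5],-1],[[0.029,0.1,0],[0,0,-8.5],-1],[[0.029,0.1,0],[0,0,-8.5],-1],[[0.029,0.1,0],[0,0,-8.5],-1],[[0.029,0.1,0],[0,0,-8.5],-1],[[0.029,0.1,0],[0,0,-8.5],-1],[[0.029,0.1,0],[0,0,-8.5],-1],[[0.029,0.1,0],[0,0,-8.5],-1],[[0.029,0.1,0],[0,0,-8.5],-1]]}'
python3 -m jog '{"deltas": [[[0,0,0],[0,0,-8],-1],[[0,0,0],[0,0,-6],-1],[[0,0,0],[0,0,0],-1]]}'
python3 - <<'E'
from h import *
e=np.array([np.cos(1.28),np.sin(1.28)]);f=np.array([-e[1],e[0]]);o=np.array([.6288,.0607])
s=bot.read_state();q=s["tool_pos"][:2]-o;print(q@e,q@f,s["tool_pos"][2]-.018,s["joint_positions"][5],s["tool_rot"])
c,im,d=snap("wrist","w3");cv2.imwrite("pics/w3v.png",cv2.resize(im[...,::-1],(800,600)))
E
```

```text
clock: 12.7
tool_pos: [0.6284, 0.056, 0.1831]
tool_rot: [-3.141, -0.001, -1.626]
contact_force: [0.1, -0.4, -0.1]
grip_width: 0.0
gripper_force: 0.0
clock: 13.0
tool_pos: [0.6284, 0.056, 0.1831]
tool_rot: [-3.141, -0.001, -1.864]
contact_force: [-0.9, -0.5, 0.1]
grip_width: -0.0002
gripper_force: 0.0
-0.0046009583891412536 -0.0009364601050524401 0.16509682494261577 -1.2947724767458157 [-3.14080367e+00 -6.75196742e-04 -1.86370886e+00]
```

View pics/w3v.png

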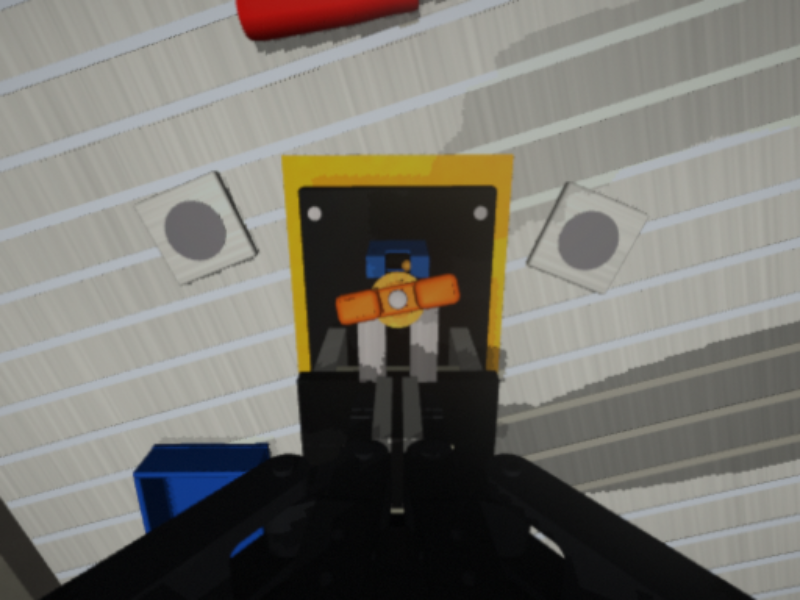

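The bolt leans out about 0.3 rad, clear of the slot, with the nut at view (397,298). The shut fingers are lined up behind it at column 397, and the keeper is ahead at (397,260). Now I'll lower and push the bolt along its arc.

```bash
python3 -m jog '{"deltas": [[[0,0,-0.76],[0,0,0],-1],[[0,0,-0.76],[0,0,0],-1],[[0,0,0],[0,0,0],-1],[[-0.029,-0.096,-0.02],[0,0,0],-1],[[-0.029,-0.096,-0.02],[0,0,0],-1],[[-0.029,-0.096,-0.02],[0,0,0],-1],[[-0.029,-0.096,-0.02],[0,0,0],-1],[[0,0,0],[0,0,0],-1]]}'
python3 -m jog '{"deltas": [[[-0.029,-0.096,-0.02],[0,0,0],-1],[[-0.029,-0.096,-0.02],[0,0,0],-1],[[-0.029,-0.096,-0.02],[0,0,0],-1],[[-0.029,-0.096,-0.02],[0,0,0],-1],[[0,0,0],[0,0,0],-1]]}'
cat > st.py <<'E'
from h import *
e=np.array([np.cos(1.28),np.sin(1.28)]);f=np.array([-e[1],e[0]]);o=np.array([.6288,.0607])
F=[]
for _ in range(1):
    s=bot.read_state();F.append(s["contact_force"])
q=s["tool_pos"][:2]-o;F=np.mean(F,0);print("x %.1f y %.1f z %.1f"%(q@e*1e3,q@f*1e3,s["tool_pos"][2]*1e3-18),"Fx %.1f Fy %.1f Fz %.1f"%(F[:2]@e,F[:2]@f,F[2]),s["clock"])
E
python3 st.py
```

```text
clock: 13.85
tool_pos: [0.6258, 0.0464, 0.1435]
tool_rot: [-3.14, 0.0, -1.864]
contact_force: [1.0, -0.1, 0.7]
grip_width: 0.0002
gripper_force: 0.3
clock: 14.35
tool_pos: [0.6217, 0.0366, 0.1403]
tool_rot: [3.14, -0.001, -1.864]
contact_force: [-0.7, 0.9, 0.6]
grip_width: -0.0001
gripper_force: 0.2
x -25.1 y -0.1 z 122.3 Fx 0.6 Fy 0.9 Fz 0.6 14.35
```

```bash
python3 -m jog '{"deltas": [[[-0.032,-0.108,-0.067],[0,0,0],-1],[[-0.032,-0.108,-0.067],[0,0,0],-1],[[-0.032,-0.108,-0.067],[0,0,0],-1],[[-0.032,-0.108,-0.067],[0,0,0],-1],[[-0.032,-0.108,-0.067],[0,0,0],-1],[[0,0,0],[0,0,0],-1]]}'
python3 -m jog '{"deltas": [[[-0.029,-0.097,-0.091],[0,0,0],-1],[[-0.029,-0.097,-0.091],[0,0,0],-1],[[-0.029,-0.097,-0.091],[0,0,0],-1],[[-0.029,-0.097,-0.091],[0,0,0],-1],[[-0.029,-0.097,-0.091],[0,0,0],-1],[[0,0,0],[0,0,0],-1]]}'
python3 st.py
python3 - <<'E'
from h import *
c,im,d=snap("scene","s2");a=cv2.resize(im[140:270,195:325][...,::-1],(600,600),interpolation=cv2.INTER_CUBIC)
cv2.imwrite("pics/s2c.png",a)
E
```

```text
clock: 14.95
tool_pos: [0.6179, 0.0231, 0.1318]
tool_rot: [3.141, -0.001, -1.864]
contact_force: [-2.3, -0.5, 0.1]
grip_width: -0.0
gripper_force: 1.1
clock: 15.55
tool_pos: [0.6144, 0.011, 0.1202]
tool_rot: [3.141, -0.001, -1.864]
contact_force: [-1.1, -0.0, -0.7]
grip_width: -0.0003
gripper_force: 1.2
x -51.8 y -0.5 z 102.2 Fx -0.4 Fy 1.1 Fz -0.7 15.55
```

View pics/s2c.png

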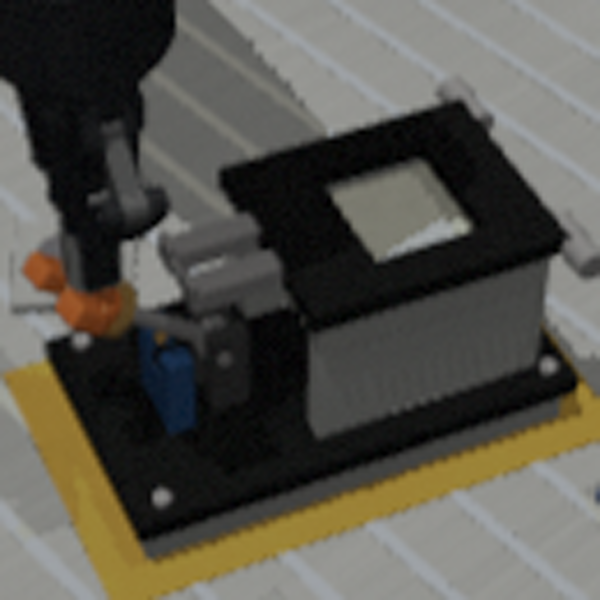

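The bolt is well over, with the finger on the nut's upper face (crop 95,280) and the shank just above the blue keeper (165,360). From here I'll press in small steps and check the force each time.

```bash
python3 -m jog '{"deltas": [[[-0.014,-0.046,-0.054],[0,0,0],-1],[[-0.014,-0.046,-0.054],[0,0,0],-1],[[-0.014,-0.046,-0.054],[0,0,0],-1],[[0,0,0],[0,0,0],-1]]}'; python3 st.py
python3 -m jog '{"deltas": [[[-0.014,-0.046,-0.06],[0,0,0],-1],[[-0.014,-0.046,-0.06],[0,0,0],-1],[[0,0,0],[0,0,0],-1]]}'; python3 st.py
```

```text
clock: 16.0
tool_pos: [0.6136, 0.008, 0.1166]
tool_rot: [3.141, -0.0, -1.864]
contact_force: [-2.6, 0.6, -0.4]
grip_width: 0.0001
gripper_force: 1.3
x -54.8 y -0.5 z 98.6 Fx -0.2 Fy 2.7 Fz -0.4 16.0
clock: 16.3
tool_pos: [0.6129, 0.0056, 0.1136]
tool_rot: [3.141, -0.0, -1.864]
contact_force: [-2.7, -0.1, 0.7]
grip_width: -0.0
gripper_force: 1.5
x -57.3 y -0.5 z 95.6 Fx -0.8 Fy 2.5 Fz 0.7 16.3
```

```bash
python3 -m jog '{"deltas": [[[-0.012,-0.041,-0.06],[0,0,0],-1],[[-0.012,-0.041,-0.06],[0,0,0],-1],[[0,0,0],[0,0,0],-1]]}'; python3 st.py
python3 -m jog '{"deltas": [[[-0.012,-0.041,-0.06],[0,0,0],-1],[[-0.012,-0.041,-0.06],[0,0,0],-1],[[0,0,0],[0,0,0],-1]]}'; python3 st.py
```

```text
clock: 16.6
tool_pos: [0.6123, 0.0035, 0.1106]
tool_rot: [3.141, -0.0, -1.864]
contact_force: [-2.0, -0.2, -0.0]
grip_width: 0.0003
gripper_force: 1.8
x -59.5 y -0.5 z 92.6 Fx -0.8 Fy 1.9 Fz -0.0 16.6
clock: 16.9
tool_pos: [0.6117, 0.0015, 0.1076]
tool_rot: [3.141, -0.0, -1.864]
contact_force: [-2.5, -0.1, -0.6]
grip_width: 0.0
gripper_force: 2.1
x -61.6 y -0.6 z 89.6 Fx -0.8 Fy 2.4 Fz -0.6 16.9
```

```bash
cat > th.py <<'E'
from h import *
e=np.array([np.cos(1.28),np.sin(1.28)]);f=np.array([-e[1],e[0]]);o=np.array([.6288,.0607])
for n in("wrist","scene"):
    c=bot.calibration(n);im,d=bot.snapshot(n);P=cloud(c,d);hsv=cv2.cvtColor(im,cv2.COLOR_RGB2HSV)
    X=np.stack([(P[...,:2]-o)@e,(P[...,:2]-o)@f,P[...,2]-.018],-1)*1e3
    m=(hsv[...,0]>4)&(hsv[...,0]<16)&(hsv[...,1]>140)&(d>0)&(abs(X[...,1])<35)&(X[...,0]>-115)&(X[...,0]<-20)&(X[...,2]>20)&(X[...,2]<150)
    Q=X[m];print(n,len(Q),"mean",Q.mean(0).round(1))
    for a,b in((-35,-10),(-10,10),(10,35)):
        k=Q[(Q[:,1]>a)&(Q[:,1]<b)]
        if len(k)>5: print(a,len(k),"x",np.percentile(k[:,0],[3,50,97]).round(1),"z",np.percentile(k[:,2],[3,50,97]).round(1))
E
python3 th.py
```

```text
wrist 2391 mean [-75.5  -0.5  90.5]
-35 947 x [-81.7 -76.6 -64.5] z [88.4 94.1 97.5]
-10 584 x [-83.6 -74.2 -65.1] z [79.2 89.1 99.2]
10 860 x [-84.6 -78.4 -62.5] z [82.6 88.2 92. ]
scene 165 mean [-71.4  -7.6  90.6]
-35 88 x [-81.3 -72.3 -58.9] z [82.6 93.6 99.6]
-10 55 x [-83.8 -72.9 -50.6] z [72.  87.5 94.9]
10 22 x [-84.4 -79.9 -72.6] z [88.4 91.9 94.7]
```

```bash
python3 -m jog '{"deltas": [[[-0.009,-0.030,-0.06],[0,0,0],-1],[[-0.009,-0.030,-0.06],[0,0,0],-1],[[0,0,0],[0,0,0],-1]]}'; python3 st.py
python3 -m jog '{"deltas": [[[-0.009,-0.030,-0.06],[0,0,0],-1],[[0,0,0],[0,0,0],-1]]}'; python3 st.py
python3 -m jog '{"deltas": [[[-0.009,-0.030,-0.06],[0,0,0],-1],[[0,0,0],[0,0,0],-1]]}'; python3 st.py
```

```text
clock: 17.3
tool_pos: [0.6112, -0.0001, 0.1047]
tool_rot: [3.142, -0.0, -1.864]
contact_force: [-3.6, -0.8, 1.1]
grip_width: -0.0001
gripper_force: 2.4
x -63.3 y -0.6 z 86.7 Fx -1.8 Fy 3.2 Fz 1.1 17.3
clock: 17.5
tool_pos: [0.6111, -0.0009, 0.1034]
tool_rot: [-3.141, -0.0, -1.864]
contact_force: [-3.3, -0.2, 2.3]
grip_width: 0.0003
gripper_force: 2.7
x -64.0 y -0.7 z 85.4 Fx -1.1 Fy 3.1 Fz 2.3 17.5
clock: 17.7
tool_pos: [0.6109, -0.0016, 0.1019]
tool_rot: [-3.141, -0.0, -1.864]
contact_force: [-3.9, -0.8, 2.3]
grip_width: -0.0002
gripper_force: 3.0
x -64.8 y -0.7 z 83.9 Fx -1.8 Fy 3.5 Fz 2.3 17.7
```

```bash
python3 -m jog '{"deltas": [[[-0.008,-0.028,-0.06],[0,0,0],-1],[[0,0,0],[0,0,0],-1]]}'; python3 st.py
python3 -m jog '{"deltas": [[[-0.008,-0.028,-0.06],[0,0,0],-1],[[0,0,0],[0,0,0],-1]]}'; python3 st.py
```

```text
clock: 17.9
tool_pos: [0.6107, -0.0023, 0.1004]
tool_rot: [-3.141, -0.0, -1.864]
contact_force: [-2.7, -2.2, 2.2]
grip_width: -0.0001
gripper_force: 3.3
x -65.5 y -0.7 z 82.4 Fx -2.9 Fy 2.0 Fz 2.2 17.9
clock: 18.1
tool_pos: [0.6105, -0.003, 0.0988]
tool_rot: [-3.141, -0.001, -1.864]
contact_force: [-3.3, -1.5, 3.6]
grip_width: 0.0001
gripper_force: 3.5
x -66.3 y -0.8 z 80.8 Fx -2.4 Fy 2.7 Fz 3.6 18.1
```

```bash
python3 -m jog '{"deltas": [[[-0.04,0.012,0.02],[0,0,0],-1],[[-0.02,0.006,0],[0,0,0],-1],[[0,0,0],[0,0,0],-1]]}'; python3 st.py; python3 th.py
```

```text
clock: 18.4
tool_pos: [0.6098, -0.0019, 0.0994]
tool_rot: [-3.14, 0.001, -1.863]
contact_force: [-0.5, 0.1, 0.2]
grip_width: 0.0003
gripper_force: 0.1
x -65.4 y 0.3 z 81.4 Fx -0.1 Fy 0.5 Fz 0.2 18.4
wrist 2567 mean [-79.4  -0.7  81. ]
-35 1022 x [-86.5 -80.5 -67.5] z [78.4 84.4 87.7]
-10 640 x [-87.8 -77.2 -69.2] z [70.7 79.7 95.3]
10 905 x [-88.8 -81.9 -66.4] z [72.9 78.4 81.9]
scene 176 mean [-75.4  -7.   81.2]
-35 91 x [-86.7 -76.4 -63.6] z [74.2 84.7 89.6]
-10 59 x [-86.4 -75.6 -54.5] z [68.1 77.3 85.3]
10 26 x [-88.9 -83.7 -76.1] z [74.8 80.8 85.3]
```

```bash
python3 -m jog '{"deltas": [[[-0.008,-0.025,-0.06],[0,0,0],-1],[[0,0,0],[0,0,0],-1]]}'; python3 st.py
python3 -m jog '{"deltas": [[[-0.008,-0.025,-0.06],[0,0,0],-1],[[0,0,0],[0,0,0],-1]]}'; python3 st.py
python3 -m jog '{"deltas": [[[-0.008,-0.025,-0.04],[0,0,0],-1],[[0,0,0],[0,0,0],-1]]}'; python3 st.py
```

```text
clock: 18.7
tool_pos: [0.6093, -0.0026, 0.0981]
tool_rot: [-3.141, 0.001, -1.864]
contact_force: [1.4, 0.6, 1.1]
grip_width: 0.0005
gripper_force: 0.6
x -66.3 y 0.6 z 80.1 Fx 1.0 Fy -1.2 Fz 1.1 18.7
clock: 18.9
tool_pos: [0.6088, -0.0035, 0.0964]
tool_rot: [-3.141, 0.0, -1.864]
contact_force: [1.0, -0.2, 1.8]
grip_width: -0.0001
gripper_force: 0.6
x -67.3 y 0.8 z 78.4 Fx 0.1 Fy -1.0 Fz 1.8 18.9
clock: 19.1
tool_pos: [0.6084, -0.0042, 0.0953]
tool_rot: [-3.142, -0.0, -1.864]
contact_force: [-0.3, 0.2, 1.4]
grip_width: 0.0001
gripper_force: 0.6
x -68.1 y 0.9 z 77.3 Fx 0.1 Fy 0.4 Fz 1.4 19.1
```

```bash
python3 -m jog '{"deltas": [[[-0.006,-0.02,-0.04],[0,0,0],-1],[[0,0,0],[0,0,0],-1]]}'; python3 st.py
python3 -m jog '{"deltas": [[[-0.006,-0.02,-0.04],[0,0,0],-1],[[0,0,0],[0,0,0],-1]]}'; python3 st.py
```

```text
clock: 19.3
tool_pos: [0.6082, -0.0047, 0.0943]
tool_rot: [3.141, -0.0, -1.864]
contact_force: [1.5, 0.3, 0.8]
grip_width: 0.0004
gripper_force: 0.6
x -68.6 y 1.0 z 76.3 Fx 0.8 Fy -1.4 Fz 0.8 19.3
clock: 19.5
tool_pos: [0.608, -0.0052, 0.0932]
tool_rot: [3.141, -0.0, -1.864]
contact_force: [1.6, 0.9, 1.6]
grip_width: 0.0001
gripper_force: 0.6
x -69.1 y 1.0 z 75.2 Fx 1.3 Fy -1.3 Fz 1.6 19.5
```

```bash
python3 -m jog '{"deltas": [[[-0.006,-0.018,-0.05],[0,0,0],-1],[[-0.006,-0.018,-0.05],[0,0,0],-1],[[0,0,0],[0,0,0],-1]]}'; python3 st.py
python3 -m jog '{"deltas": [[[-0.005,-0.016,-0.05],[0,0,0],-1],[[0,0,0],[0,0,0],-1]]}'; python3 st.py
```

```text
clock: 19.8
tool_pos: [0.6076, -0.0062, 0.0905]
tool_rot: [3.141, -0.0, -1.864]
contact_force: [-0.5, 0.4, 0.9]
grip_width: 0.0003
gripper_force: 0.4
x -70.2 y 1.1 z 72.5 Fx 0.2 Fy 0.6 Fz 0.9 19.8
clock: 20.0
tool_pos: [0.6073, -0.0066, 0.0892]
tool_rot: [3.141, -0.0, -1.864]
contact_force: [0.7, -0.9, 0.5]
grip_width: 0.0
gripper_force: 0.2
x -70.7 y 1.2 z 71.2 Fx -0.6 Fy -0.9 Fz 0.5 20.0
```

```bash
python3 -m jog '{"deltas": [[[-0.005,-0.016,-0.05],[0,0,0],-1],[[0,0,0],[0,0,0],-1]]}'; python3 st.py
python3 -m jog '{"deltas": [[[-0.005,-0.016,-0.05],[0,0,0],-1],[[0,0,0],[0,0,0],-1]]}'; python3 st.py;python3 th.py
```

```text
clock: 20.2
tool_pos: [0.6073, -0.007, 0.088]
tool_rot: [3.141, -0.0, -1.864]
contact_force: [0.3, -0.4, 0.9]
grip_width: 0.0
gripper_force: 0.2
x -71.0 y 1.2 z 70.0 Fx -0.3 Fy -0.4 Fz 0.9 20.2
clock: 20.4
tool_pos: [0.6072, -0.0073, 0.0869]
tool_rot: [3.141, -0.0, -1.864]
contact_force: [-0.5, 0.7, 0.5]
grip_width: 0.0002
gripper_force: 0.3
x -71.3 y 1.2 z 68.9 Fx 0.5 Fy 0.7 Fz 0.5 20.4
wrist 2533 mean [-83.8  -1.2  67.8]
-35 1063 x [-91.  -84.7 -70.9] z [64.3 70.9 73.7]
-10 581 x [-91.6 -82.6 -75. ] z [57.8 66.4 89.2]
10 889 x [-92.3 -85.5 -73.1] z [58.6 64.7 67.5]
scene 172 mean [-79.2  -7.8  68.1]
-35 91 x [-90.9 -81.5 -67.8] z [63.3 70.9 75.6]
-10 58 x [-90.9 -73.5 -58.6] z [55.8 65.7 70.9]
10 23 x [-92.6 -88.5 -82.2] z [61.7 67.4 69.8]
```

```bash
python3 -m jog '{"deltas": [[[-0.003,-0.01,-0.06],[0,0,0],-1],[[-0.003,-0.01,-0.06],[0,0,0],-1],[[0,0,0],[0,0,0],-1]]}'; python3 st.py
python3 -m jog '{"deltas": [[[-0.003,-0.01,-0.05],[0,0,0],-1],[[0,0,0],[0,0,0],-1]]}'; python3 st.py
```

```text
clock: 20.8
tool_pos: [0.6071, -0.0078, 0.0838]
tool_rot: [3.141, -0.0, -1.864]
contact_force: [-0.7, -0.4, 0.2]
grip_width: 0.0005
gripper_force: 0.1
x -71.9 y 1.2 z 65.8 Fx -0.6 Fy 0.6 Fz 0.2 20.8
clock: 21.0
tool_pos: [0.6071, -0.008, 0.0828]
tool_rot: [3.141, -0.0, -1.864]
contact_force: [-1.1, -0.5, 1.2]
grip_width: 0.0001
gripper_force: 0.4
x -72.0 y 1.1 z 64.8 Fx -0.8 Fy 0.9 Fz 1.2 21.0
```

```bash
python3 -m jog '{"deltas": [[[-0.002,-0.006,-0.05],[0,0,0],-1],[[0,0,0],[0,0,0],-1]]}'; python3 st.py
python3 -m jog '{"deltas": [[[-0.002,-0.006,-0.05],[0,0,0],-1],[[0,0,0],[0,0,0],-1]]}'; python3 st.py
```

```text
clock: 21.2
tool_pos: [0.6071, -0.0082, 0.0817]
tool_rot: [-3.142, -0.0, -1.864]
contact_force: [-1.1, -0.7, 0.9]
grip_width: 0.0003
gripper_force: 0.8
x -72.2 y 1.0 z 63.7 Fx -1.0 Fy 0.9 Fz 0.9 21.2
clock: 21.4
tool_pos: [0.6071, -0.0084, 0.0807]
tool_rot: [-3.141, -0.0, -1.864]
contact_force: [-1.6, -0.6, 3.0]
grip_width: 0.0003
gripper_force: 1.5
x -72.4 y 0.9 z 62.7 Fx -1.1 Fy 1.4 Fz 3.0 21.4
```

```bash
python3 -m jog '{"deltas": [[[0,0,-0.03],[0,0,0],-1],[[0,0,0],[0,0,0],-1]]}'; python3 st.py
python3 -m jog '{"deltas": [[[0,0,-0.03],[0,0,0],-1],[[0,0,0],[0,0,0],-1]]}'; python3 st.py
```

```text
clock: 21.6
tool_pos: [0.6072, -0.0085, 0.08]
tool_rot: [-3.141, -0.0, -1.864]
contact_force: [-1.0, -1.2, 5.3]
grip_width: 0.0001
gripper_force: 2.2
x -72.5 y 0.9 z 62.0 Fx -1.4 Fy 0.6 Fz 5.3 21.6
clock: 21.8
tool_pos: [0.6072, -0.0086, 0.0794]
tool_rot: [-3.141, -0.0, -1.864]
contact_force: [-1.9, -1.0, 4.7]
grip_width: 0.0001
gripper_force: 2.6
x -72.6 y 0.9 z 61.4 Fx -1.5 Fy 1.5 Fz 4.7 21.8
```

```bash
python3 th.py;python3 st.py
```

```text
wrist 2506 mean [-85.   -1.2  59.6]
-35 1061 x [-92.4 -85.8 -72.2] z [55.9 62.8 65. ]
-10 566 x [-92.6 -84.  -76.4] z [50.2 58.2 81.2]
10 879 x [-93.1 -86.1 -74.3] z [50.1 56.6 58.8]
scene 166 mean [-80.5  -8.4  60.7]
-35 93 x [-92.5 -81.9 -69. ] z [54.7 63.3 67. ]
-10 51 x [-91.9 -73.1 -60. ] z [49.5 58.3 65.9]
10 22 x [-93.3 -88.6 -84.1] z [54.5 59.4 61.6]
x -72.6 y 0.9 z 61.4 Fx -1.9 Fy 1.6 Fz 4.9 21.9
```

```bash
python3 - <<'E'
from h import *
e=np.array([np.cos(1.28),np.sin(1.28)]);f=np.array([-e[1],e[0]]);o=np.array([.6288,.0607])
for n in("w1","w2","w3","top1","scene1","s2"):
    c,im,d=load(n);P=cloud(c,d);hsv=cv2.cvtColor(im,cv2.COLOR_RGB2HSV)
    X=np.stack([(P[...,:2]-o)@e,(P[...,:2]-o)@f,P[...,2]-.018],-1)*1e3
    m=(hsv[...,0]>100)&(hsv[...,0]<125)&(hsv[...,1]>120)&(d>0)&(abs(X[...,1])<20)&(X[...,0]>-32)&(X[...,0]<-12)&(X[...,2]>10)
    z=X[m][:,2];h,b=np.histogram(z,np.arange(20,62,2));print(n,m.sum(),np.percentile(z,[50,80,90,95]).round(1) if len(z) else'',dict(zip(b[:-1].astype(int).tolist(),h.tolist())))
E
```

```text
w1 262 [52.  54.  54.3 54.7] {20: 4, 22: 5, 24: 8, 26: 5, 28: 4, 30: 6, 32: 5, 34: 4, 36: 6, 38: 7, 40: 14, 42: 8, 44: 9, 46: 10, 48: 7, 50: 9, 52: 82, 54: 49, 56: 0, 58: 0}
w2 664 [53.1 54.3 54.7 54.9] {20: 15, 22: 7, 24: 15, 26: 9, 28: 17, 30: 14, 32: 16, 34: 22, 36: 14, 38: 22, 40: 26, 42: 15, 44: 22, 46: 18, 48: 14, 50: 16, 52: 168, 54: 190, 56: 1, 58: 0}
w3 656 [49.4 53.9 54.4 54.6] {20: 16, 22: 18, 24: 12, 26: 23, 28: 4, 30: 34, 32: 6, 34: 29, 36: 10, 38: 39, 40: 20, 42: 32, 44: 10, 46: 15, 48: 17, 50: 10, 52: 188, 54: 115, 56: 0, 58: 0}
top1 45 [53.5 55.4 56.3 56.5] {20: 0, 22: 0, 24: 0, 26: 1, 28: 0, 30: 0, 32: 0, 34: 0, 36: 0, 38: 1, 40: 3, 42: 0, 44: 2, 46: 1, 48: 1, 50: 5, 52: 14, 54: 7, 56: 7, 58: 0}
scene1 217 [40.2 54.5 55.3 56.6] {20: 6, 22: 8, 24: 7, 26: 9, 28: 5, 30: 11, 32: 6, 34: 7, 36: 6, 38: 6, 40: 15, 42: 4, 44: 11, 46: 9, 48: 8, 50: 6, 52: 10, 54: 32, 56: 16, 58: 0}
s2 194 [37.2 50.2 54.7 56. ] {20: 7, 22: 8, 24: 8, 26: 7, 28: 6, 30: 7, 32: 8, 34: 7, 36: 10, 38: 6, 40: 11, 42: 9, 44: 10, 46: 11, 48: 5, 50: 5, 52: 9, 54: 16, 56: 10, 58: 0}
```

The cheeks measure about 54 mm up, which puts home near 1.38 rad. The bolt now measures about 1.40 rad and the force is rising on the pad, so it is already seated. I'll back off straight up and check that it stays there.

```bash
python3 -m jog '{"deltas": [[[0,0,0.1],[0,0,0],-1],[[0,0,0.4],[0,0,0],-1],[[0,0,0.9],[0,0,0],-1],[[0,0,0.9],[0,0,0],-1],[[0.2,0.7,0.9],[0,0,0],-1],[[0.2,0.7,0.9],[0,0,0],-1],[[0,0,0],[0,0,0],-1],[[0,0,0],[0,0,0],-1]]}'; python3 th.py
python3 - <<'E'
from h import *
c,im,d=snap("scene","s3");c2,i2,d2=snap("wrist","w4")
a=cv2.resize(im[150:270,195:325][...,::-1],(400,369),interpolation=cv2.INTER_CUBIC);b=cv2.resize(i2[...,::-1],(400,300))
b2=cv2.resize(i2[120:260,160:360][...,::-1],(400,280),interpolation=cv2.INTER_CUBIC)
cv2.imwrite("pics/v9.png",np.hstack([a,np.vstack([b2,np.zeros((89,400,3),np.uint8)])]))
e=np.array([np.cos(1.28),np.sin(1.28)]);f=np.array([-e[1],e[0]]);o=np.array([.6288,.0607])
for n,c,d in(("s",c,d),("w",c2,d2)):
    P=cloud(c,d);X=np.stack([(P[...,:2]-o)@e,(P[...,:2]-o)@f,P[...,2]-.018],-1).reshape(-1,3)*1e3
    for a in range(-56,-28,4):
        m=(X[:,0]>a)&(X[:,0]<a+4)&(abs(X[:,1])<3)&(X[:,2]>35)&(X[:,2]<80);print(n,a,m.sum(),np.percentile(X[m][:,2],[20,50,90]).round(1) if m.sum() else '')
E
```

```text
clock: 22.7
tool_pos: [0.6176, 0.0269, 0.1818]
tool_rot: [-3.14, 0.0, -1.863]
contact_force: [0.6, 0.3, -0.1]
grip_width: 0.0004
gripper_force: 0.0
wrist 1631 mean [-78.2  -0.6  59.8]
-35 492 x [-92.3 -82.3 -68. ] z [60.5 63.4 65.6]
-10 691 x [-90.9 -72.  -59.7] z [53.6 59.2 62.5]
10 448 x [-93.  -83.  -68.4] z [54.2 57.3 59.6]
scene 229 mean [-78.9  -4.7  60.9]
-35 95 x [-92.5 -81.9 -68.8] z [55.9 64.  68.1]
-10 96 x [-91.7 -73.3 -60.5] z [51.6 60.2 64.6]
10 38 x [-93.  -83.5 -69.6] z [56.7 59.6 62.4]
s -56 2 [59.8 61.9 64.8]
s -52 6 [55.3 56.5 57.1]
s -48 7 [51.  55.4 56.1]
s -44 5 [54.1 54.6 55.7]
s -40 5 [50.2 54.9 55.7]
s -36 6 [53.6 53.9 54.5]
s -32 10 [40.6 51.9 54.3]
w -56 13 [63.9 64.1 64.8]
w -52 33 [54.1 54.6 55.4]
w -48 29 [53.6 54.  55. ]
w -44 31 [53.  53.5 54.3]
w -40 30 [52.3 53.  53.9]
w -36 30 [51.9 52.6 53.2]
w -32 29 [50.7 52.  53.3]
```

View pics/v9.png

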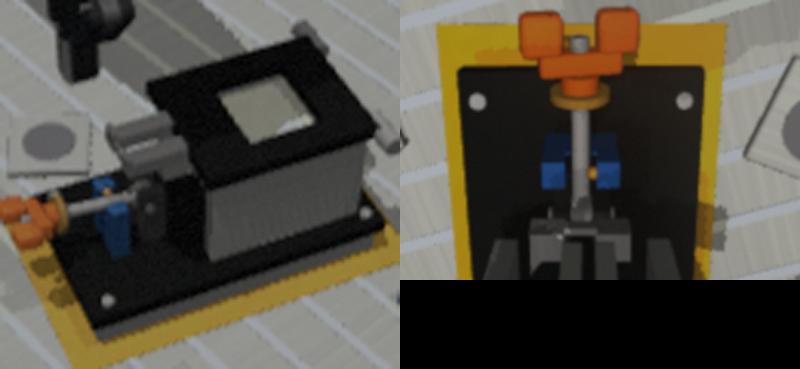

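The pictures show the shank lying down between the blue cheeks, at about (580,175) in the right-hand view. It is about 1.45 rad over, rests on the pad, stays put with the fingers away, and the nut is still on its thread.

```bash
python3 -c "
from bench import bot
print(bot.finish_job())"
```

```text
the job is handed in; nothing more can be done
None
```

I released the clamp and handed the job in at about 23 s: the nut was unscrewed to about 3.3 rad, and the bolt passed over the lips without resistance and, by camera, rests on the keeper's pad at about 1.45 rad; I inferred the snap from that rather than feeling it, because an ear was side-loading the finger near the ball, and the press peaked at about 5 N on the nut (roughly 10 N at press_point).

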